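# Open the soaking bath with its lid lever

### The arm

A 6-joint arm with a two-finger parallel gripper is mounted at the origin on the work surface. World frame = base frame: x ahead of the robot, y to its left, z up, the work surface at z = 0. Lengths are in m, angles in rad, forces in N, time in s.
With the tool pointing down it reaches from about 0.35 to 0.775 m from the base axis. Payload 7.3 kg.
Tool frame: the origin (TCP) lies on the centre line of the jaws, within the pads' length; the fingertips stand 17 mm ahead of it and the grasp point (between the pads) lies 2 mm behind it (robot.tcp_to_tips is the distance from the TCP to the fingertips, in m); z points along the fingers, y is the line along which they close (so a half turn about z gives the same grasp; the last joint's range is limited). The gripper opens to 92 mm and grips with 3 to 60 N. Pads are 19 mm wide; open, the fingers measure 130 mm over their backs; the gripper's body (75 mm by 190 mm) begins 47 mm behind the grasp point.
Start: joints at [-1.453, 0.342, 1.524, -0, 1.275, -0.146], TCP at [0.137, -0.507, 0.244] pointing down, gripper open.
Joint ranges: [-2.53, 2.53], [-0.77, 2.02], [0.04, 2.7], [-1, 4.14], [0.28, 2.66], [-3.11, 3.11]. Speed limits (rad/s): [2.57, 2.57, 3.14, 3.14, 3.14, 3.14].

### API

Orientations are given as [roll, pitch, yaw] about the fixed x, y, z axes, in that order (R = Rz(yaw) Ry(pitch) Rx(roll)).
In Python, from cell import robot gives the robot as it stands. The module is installed in compiled form; this text tells all that it offers.
- The arm moves only by the tool carry_out, never from a script. Its argument "commands" is a list of rows, each a list of 3 entries, a list of its own where there are three numbers: the shift along the tool's x, y, z in m, then the turn about the tool's z in rad, then the opening, from 0 (shut) to 1 (fully open). In form: [[[dx, dy, dz], yaw, claw], ...]. A call has 1 to 20 rows; each row shifts and turns the commanded pose from where the row before left it, along the tool's axes as they then stand; what a row does not reach is not made up. A row lasts 1/8 s, in which the tool goes at most 62.5 mm and 10.7 degrees, less where a joint would pass 70% of its speed; a pose out of reach is approached as far as the arm can. A call is refused whole if a number of a shift passes 0.0625 or a number of a turn 0.188, either way. A call with a gripper value outside its range is refused whole. The fingers move at their own pace and stop on an object; "newtons" is the grip in N (left out, the last holds). Time passes only in rows, so rows that do not move let the fingers close. It gives the time, the measured TCP pose, the force, the opening and the grip force at its end, in the units of the state.
- robot.observe(): the state, without advancing time (a new reading comes with each control period).
- robot.read_camera(name): name is "side" or "top"; returns a dict with "pixels" (420x560x3 uint8, red, green, blue), "fx", "fy", "cx", "cy" (pixels), "view" (4x4, takes a point from world to camera coordinates). Camera axes: x right, y up, looking along -z (the intrinsics and any distortion apply to the point x, -y, -z); pixel columns grow to the right and rows downward; lengths in m; the calibration is good to about 2 mm. A picture is of the moment at which its call begins. There is no depth.
- robot.hand_in(): hands the job in; it is judged then, once.
Trained networks look in a picture, given as the dict that the camera call returned (one of the last four; its "shot" number tells which), for a name from the list of things; names that differ only in an ending like _2 or _b are one class to them, and where a whole thing is asked for, a point or a joint stands for the part that bears it (a point fixed in the world has none). Each returns a list of dicts, best first, with "p" (0 to 1); they miss things now and then, are a little off and sometimes report something else, mostly with a low value. They report only what shows in the picture. A call takes as long as a camera call. They do not tell look-alikes from the thing itself.
- robot.find_in(picture, name): "at" ([column, row] in pixels, amid what is visible of it).
- robot.tip_of(picture, name): "at" ([column, row] in pixels: a listed point, or the origin of a listed thing).
The state is a dict: "time": time; "qpos": joint angles; "qvel": joint speeds; "joint_efforts": joint torques, N m; "tool_pos": TCP position; "tool_rot": TCP orientation; "contact_force": force on the tool from outside, world axes, zero at the start; "torque": the same for the moment, N m; "opening": finger opening in m; "grip_force": force on a finger pad.
Only numpy, scipy, OpenCV 4.12 (cv2) and the standard library are available. Lean on these libraries where they do the work, as an engineer would, in place of code of your own. Each camera call takes 0.05 s, during which the arm holds its last target. There are 200 camera calls.

### The job

Slide the bur block off the lid of the steel soaking bath onto the bath's side shelf, pushing it with the fingers so that it stays flat and ends up wholly on the shelf; do not pick it up. Then press the paddle at the long end of the lid lever down to its stop, so that the short end raises the heavy lid, and finish while still holding the paddle down with the lid open. Open the lid with the lever only, not by hand, and leave the bottles, the glass dish, the jar and the clear cup where they stand.

Things in the scene. Friction and masses are not known exactly. Their poses are not given: they have to be found in the camera images.
- bath: Fixed steel soaking bath, a tank 170 x 120 mm (x, y), 85 high, with a lid. Origin: centre of its underside, on the table; z up. All x, y, z below are mm in this frame, which may be turned about the vertical. Side shelf at +y; at -y a fulcrum stand (two cheeks up to z = 118) carrying the lid lever, which runs along y, its long arm to -y.
- lid_top (a point): Middle of the lid's upper face, at 0, 0, 97 while shut; moves with the lid. The lid is a flat steel plate 176 x 122 x 12 mm, about 2.2 kg, hinged along x at its +y edge (y = 60, z = 85); a tongue 50 mm wide sticks out 48 mm from its -y edge over the lever's short end. It falls shut by itself.
- lid (a joint): Opening angle of the lid, 0 = shut, growing as its -y edge rises; the lever at its stop takes it to about 0.36 rad.
- shelf (a point): Centre of the side shelf's upper face, at 0, 126, 94, axes along the bath's. The shelf is 170 (x) by 120 mm (y), from y = 66 (6 mm past the lid's hinged edge, its face 3 mm lower than the lid's) to y = 186, where it has an end rim 10 mm high; no rim at its x ends.
- block_center (a point): Centre (half-way up) of the bur block: a loose low aluminium block 60 x 45 x 28 mm (its x, y, z), about 0.18 kg, with ten small burs standing up to 17 mm out of its top. It lies flat on the lid, turned by up to about 0.3 rad from the bath's axes.
- paddle (a point): Centre of the upper face of the lever's paddle, a plate 50 x 50 x 8 mm, 160 mm from the pivot. At rest at y = -279, z = 184, sloping 0.5 rad (higher towards -y); at the stop at y = -286, z = 38, sloping as much the other way. Pressing takes roughly 2 to 7 N, most at first; a fingertip pushed straight down at its centre stays on it through the stroke.
- fulcrum (a point): Pivot of the lever, in the bath's frame at x = 0, y = -140, z = 105 mm; the pivot pin lies along x, axes are the bath's.
- lever (a joint): Angle of the lever, 0 = at rest with the paddle up (its heavy short end brings it back there), growing as the paddle goes down; stop at 0.95 rad. A roller at the short end, 60 mm from the pivot, begins to lift the lid's tongue almost at once.
- dropper_a: Bystander: small black dropper bottle, 28 mm across, 62 mm high, loose, near the lever. Origin at the centre of its underside.
- dish: Bystander: small glass mixing dish, 44 mm across, 24 mm high, loose, near the lever. Origin at the centre of its underside.
- jar: Bystander: white jar, 52 mm across, 45 mm high, loose, beyond the paddle. Origin at the centre of its underside.
- dropper_b: Bystander: dropper bottle, 30 mm across, 68 mm high, loose, on the left of the table. Origin at the centre of its underside.
- beaker: Bystander: clear cup, 70 mm across, 80 mm high, loose, on the left. Origin at the centre of its underside.
Mind the look-alikes: they are no part of the job. Leave any orange, pink or red look-alike of the part that bears block_center alone.

How it is judged:
On the way, in this order (a step that is already met when the one before it is completed fails the run):
1. the bur block lies flat and wholly on the side shelf, the lid still shut (y of block_center in the frame of shelf between -0.036 and 0.05 m and x of block_center in the frame of shelf between -0.062 and 0.062 m and height (world z) of block_center between 0.104 and 0.112 m and angle between block_center's own z axis and vertical below 0.05 rad and value of joint lid below 0.05 rad), for 0.2 s.
2. the lever, pressed by the fingers, has raised the lid (value of joint lid above 0.3 rad and contact force between the fingers and lever above 0.5 N), for 0.3 s.
At the end, for the whole second after the job is handed in: Block flat (0.05 rad) on the shelf, centre at most 36 mm short of the shelf's middle towards the lid and within 62 mm along its x, at rest, untouched. Lid held still, open beyond 0.30 rad, lever beyond 0.7 rad, fingers pressing on the lever with over 0.5 N (all of step 2 and y of block_center in the frame of shelf between -0.036 and 0.05 m and x of block_center in the frame of shelf between -0.062 and 0.062 m and height (world z) of block_center between 0.104 and 0.112 m and angle between block_center's own z axis and vertical below 0.05 rad and value of joint lever above 0.7 rad and velocity of joint lid between -0.05 and 0.05 rad/s and contact force between the fingers and bur_block below 0.2 N and linear speed of bur_block below 0.02 m/s); the arm keeps its last pose, push and grip.
It fails at once if the bur block is lifted, tipped or knocked off (height (world z) of block_center above 0.128 m or height (world z) of block_center below 0.095 m or angle between block_center's own z axis and vertical above 0.4 rad).
It fails at once if the lid is raised by hand: the robot touches it while it is open (value of joint lid above 0.04 rad and contact force between any of the fingers, the arm and lid above 0.3 N).
It fails at once if the lid is raised while the bur block is still on it (value of joint lid above 0.06 rad and y of block_center in the frame of shelf below -0.04 m).
It fails at once if a bottle, the dish, the jar or the cup is moved by more than 25 mm or knocked over (distance of any of dropper_a, dish, jar, dropper_b, beaker from where it was at the start of the episode above 0.025 m or angle between any of dropper_a, dish, jar, dropper_b, beaker's own z axis and vertical above 0.5 rad).
It also fails if it takes over 51 s, if anything falls off the work surface, if the arm or the gripper's body presses on something with over 40 N, if the wrist force passes 120 N, or if a joint passes its speed limit or range.

## Working session

There is one attempt and no reset: what is moved stays moved. The work goes in short steps, Python scripts to look and compute and a tool call to move; the robot and the scene stay as the last step left them, time stands still between calls to the robot, and variables do not carry over. Pictures are saved under pics/ and viewed, at most 10 in all, crops included, and the job is handed in when it is done.

Besides the shell and the picture viewer there is one more tool, called after ">>>" as name([rows], argument=value, ...), one row to a line, values as JSON. carry_out: Moves the arm, as the interface text tells. Its arguments: {"type":"object","properties":{"commands":{"type":"array"},"newtons":{"type":"number"}},"required":["commands"]}

```bash
mkdir -p pics
cat > h.py <<'E'
import numpy as np, cv2
from cell import robot
def px(pic,P):
    q=np.asarray(pic["view"])@np.append(P,1); q=q[:3]
    return np.array([pic["cx"]+pic["fx"]*q[0]/-q[2], pic["cy"]+pic["fy"]*-q[1]/-q[2]])
def ray(pic,uv):
    V=np.asarray(pic["view"]);R=V[:3,:3];c=-R.T@V[:3,3]
    d=R.T@np.array([(uv[0]-pic["cx"])/pic["fx"],-(uv[1]-pic["cy"])/pic["fy"],-1]);return c,d
def atz(pic,uv,z):
    c,d=ray(pic,uv);return c+d*(z-c[2])/d[2]
def save(pic,n): cv2.imwrite("pics/"+n,pic["pixels"][:,:,::-1])
E
cat > a.py <<'E'
from h import *
np.set_printoptions(precision=4,suppress=True)
print({k:np.round(v,3) for k,v in robot.observe().items()})
Z=dict(lid_top=.097,shelf=.094,block_center=.111,paddle=.184,fulcrum=.105,bath=0,dropper_a=0,dish=0,jar=0,dropper_b=0,beaker=0)
ps=[]
for n in("top","side"):
    p=robot.read_camera(n);save(p,n+"0.png");print(n,[k for k in p],ray(p,(280,210)))
    for k,z in Z.items():
        for r in robot.tip_of(p,k)[:4]: 
            if r["p"]>.1: print(k,round(r["p"],2),np.round(r["at"],1),atz(p,r["at"],z)[:2])
    for r in robot.find_in(p,"block_center")[:5]: print("find block",r)
E
python3 a.py; python3 -c "
import cv2,numpy as np
a=cv2.imread('pics/top0.png');b=cv2.imread('pics/side0.png')
"
```

```text
{'time': np.float64(0.0), 'qpos': array([-1.453,  0.343,  1.525, -0.   ,  1.275, -0.146]), 'qvel': array([-0.   , -0.001,  0.001,  0.001, -0.001,  0.001]), 'joint_efforts': array([ -0.   , -43.124, -24.422,   0.072,   0.056,  -0.   ]), 'tool_pos': array([ 0.137, -0.506,  0.243]), 'tool_rot': array([-3.14 , -0.   ,  0.264]), 'contact_force': array([-0.09 , -0.296,  0.335]), 'torque': array([-0.036,  0.029, -0.005]), 'grip_force': np.float64(0.0), 'opening': np.float64(0.092)}
top ['pixels', 'fx', 'fy', 'cx', 'cy', 'view', 'shot'] (array([0.4081, 0.0805, 1.2169]), array([ 0.0971, -0.0251, -0.995 ]))
lid_top 0.81 [266.1 215.3] [0.5051 0.0875]
block_center 0.93 [289.3 276.4] [0.3523 0.0349]
block_center 0.72 [247.8 282. ] [0.342  0.1366]
block_center 0.69 [253.6 155.3] [0.6556 0.1146]
block_center 0.6 [260.8 218.7] [0.4958 0.1008]
paddle 0.59 [383.2 203.6] [ 0.517  -0.1864]
fulcrum 0.85 [322.5 210.6] [ 0.5121 -0.0536]
bath 0.64 [266.1 216.2] [0.511  0.0882]
dropper_a 0.61 [141.2 233.9] [0.4729 0.426 ]
dropper_a 0.44 [326.8 258.4] [ 0.3917 -0.0727]
dish 0.58 [337.  172.3] [ 0.6268 -0.1106
[... 804 characters left out ...]
[260.7 186.7] [0.4988 0.2023]
block_center 0.64 [223.  271.1] [ 0.3338 -0.0954]
paddle 0.76 [333.6 245.4] [ 0.5175 -0.1837]
fulcrum 0.77 [300.6 239.2] [ 0.5121 -0.0452]
dropper_a 0.54 [235.1 185.7] [0.4786 0.4404]
dropper_a 0.52 [254.  302.3] [ 0.3914 -0.0849]
dropper_a 0.38 [261.8 180.2] [0.5713 0.4457]
dish 0.66 [359.5 280.9] [ 0.6304 -0.1044]
dish 0.66 [259.4 189.6] [0.5449 0.3857]
jar 0.68 [377.9 379.9] [ 0.5378 -0.3319]
dropper_b 0.54 [235.1 185.7] [0.4786 0.4404]
dropper_b 0.52 [254.  302.3] [ 0.3914 -0.0849]
dropper_b 0.38 [261.8 180.2] [0.5713 0.4457]
find block {'at': [332.5, 221.5], 'p': 0.96}
find block {'at': [223.7, 271.6], 'p': 0.69}
find block {'at': [211.1, 238.5], 'p': 0.58}
```

View pics/top0.png

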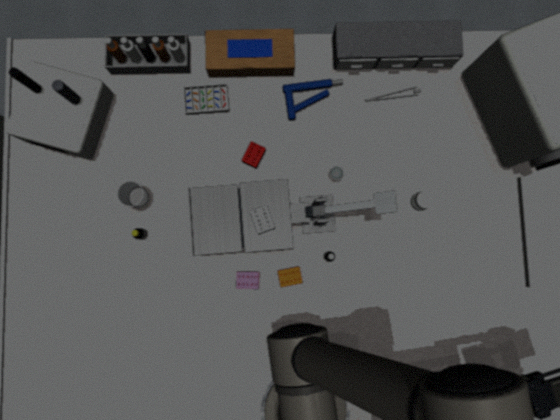

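View pics/side0.png

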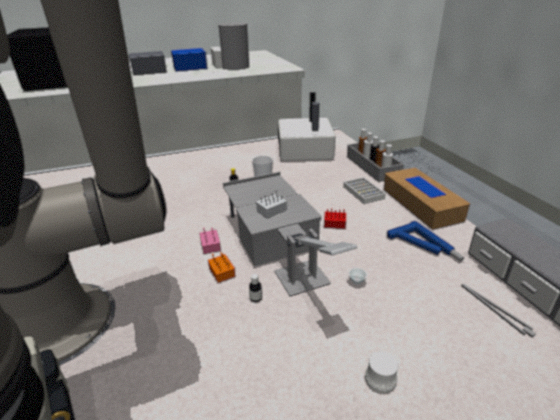

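Look-alikes in the top view are the orange block at (290,277), the pink one at (248,281) and the red one at (254,155). By the description I choose the grey block on the lid at (261,218). In the side view it is at (272,205), with red at (335,217), orange at (222,266) and pink at (210,240). Next I check it in one crop and fit the bath pose.

```bash
cat > fit.py <<'E'
from h import *
from scipy.optimize import least_squares
np.set_printoptions(precision=4,suppress=True)
L=dict(lid_top=(0,0,.097),shelf=(0,.126,.094),fulcrum=(0,-.14,.105),paddle=(0,-.279,.184))
def w(x,l): c,s=np.cos(x[2]),np.sin(x[2]); return np.array([x[0]+c*l[0]-s*l[1],x[1]+s*l[0]+c*l[1],l[2]])
obs=[];P={}
for n in("top","side"):
    p=P[n]=robot.read_camera(n)
    for k in L:
        r=robot.tip_of(p,k)
        if r and r[0]["p"]>.4: obs.append((p,k,np.array(r[0]["at"]),n))
f=lambda x:np.concatenate([px(p,w(x,L[k]))-a for p,k,a,_ in obs])
s=least_squares(f,[.51,.09,.04],loss="soft_l1",x_scale=[.01,.01,.01]);x=s.x;print("bath",x)
for (p,k,a,n) in obs: print(n,k,a,px(p,w(x,L[k]))-a)
p=P["top"]; g=p["pixels"].copy()
c0,r0,k=180,170,6
im=cv2.resize(g[r0:r0+95,c0:c0+130],None,fx=k,fy=k,interpolation=cv2.INTER_CUBIC)
im=np.clip(im.astype(float)*1.3,0,255).astype(np.uint8)
def dl(pts,z,col):
    q=np.array([(px(p,w(x,(a,b,z)))-[c0-.5,r0-.5])*k for a,b in pts]).astype(int); cv2.polylines(im,[q],True,col,1)
dl([(-.088,-.061),(.088,-.061),(.088,.061),(-.088,.061)],.097,(255,0,0))
dl([(-.085,.066),(.085,.066),(.085,.186),(-.085,.186)],.094,(0,255,0))
cv2.imwrite("pics/crop.png",im[:,:,::-1])
for n in P:
  for q in robot.find_in(P[n],"block_center")[:5]+robot.tip_of(P[n],"block_center")[:5]: print(n,q,atz(P[n],q["at"],.111)[:2])
E
python3 fit.py
```

```text
bath [0.5075 0.0876 0.0533]
top lid_top [267.7 214.5] [-1.6316 -0.187 ]
top shelf [216.2 219.6] [-0.2796 -1.0702]
top fulcrum [321.8 211.1] [ 0.1227 -1.6499]
top paddle [384.6 201.2] [0.4409 0.0432]
side lid_top [278.1 209.4] [0.142  2.6868]
side shelf [262.  188.4] [-1.4961  1.9543]
side fulcrum [304.2 240.9] [-1.0862 -0.1495]
side paddle [338.  246.9] [0.0612 0.2967]
top {'at': [254.0, 156.8], 'p': 0.94} [0.6517 0.1137]
top {'at': [245.3, 280.2], 'p': 0.86} [0.3466 0.1425]
top {'at': [262.2, 221.2], 'p': 0.81} [0.4895 0.0975]
top {'at': [289.8, 279.0], 'p': 0.75} [0.346  0.0339]
top {'at': [253.9, 156.9], 'p': 0.79} [0.6515 0.1139]
top {'at': [246.5, 280.8], 'p': 0.69} [0.345  0.1396]
top {'at': [290.0, 279.4], 'p': 0.69} [0.345  0.0335]
top {'at': [261.4, 219.7], 'p': 0.58} [0.4933 0.0994]
side {'at': [211.8, 242.3], 'p': 0.88} [0.3312 0.0035]
side {'at': [272.7, 204.6], 'p': 0.78} [0.4992 0.1035]
side {'at': [222.5, 269.2], 'p': 0.73} [ 0.3341 -0.0897]
side {'at': [334.2, 221.2], 'p': 0.69} [ 0.6052 -0.0161]
side {'at': [273.1, 206.9], 'p': 0.76} [0.4967 0.0929]
side {'at': [334.3, 224.0], 'p': 0.76} [ 0.6004 -0.0264]
side {'at': [212.5, 242.6], 'p': 0.72} [0.3324 0.0019]
side {'at': [223.7, 268.0], 'p': 0.67} [ 0.337 -0.087]
```

View pics/crop.png

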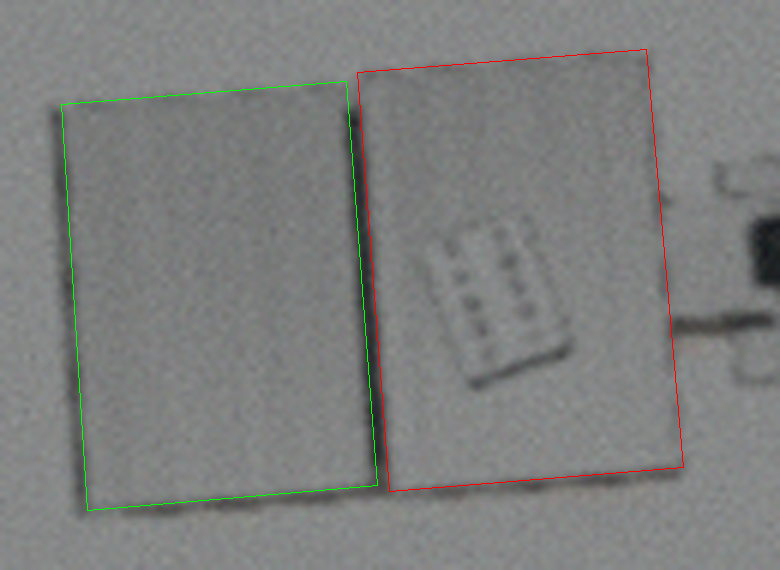

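The crop confirms the light-grey block with two rows of burs on the lid, at crop (499,297), turned about 0.25 rad. The bath outline fits to about 1 px. Next I work out the first move.

```bash
cat > b.py <<'E'
from h import *
np.set_printoptions(precision=4,suppress=True)
B=np.array([.5075,.0876]);a=.0533;R=np.array([[np.cos(a),-np.sin(a)],[np.sin(a),np.cos(a)]])
p=robot.read_camera("top")
q=np.array([(428,245),(525,215),(570,345),(473,382)])/6+[179.5,169.5]
W=np.array([atz(p,u,.125)[:2] for u in q]);print(W,W.mean(0),"local",(W-B)@R,((W.mean(0))-B)@R)
print("sides",np.linalg.norm(np.diff(W,axis=0),axis=1))
o=robot.observe();t=B+R@[((W.mean(0)-B)@R)[0],-.042];y=o["tool_rot"][2]
d=t-o["tool_pos"][:2];print("target",t,"tool",d@[np.cos(y),np.sin(y)],d@[np.sin(y),-np.cos(y)],"yaw turn",-(1.5708+a-y),"paddle",B+R@[0,-.279])
E
python3 b.py
```

```text
[[0.5159 0.1243]
 [0.5271 0.0845]
 [0.4734 0.0677]
 [0.4596 0.1075]] [0.494 0.096] local [[ 0.0103  0.0362]
 [ 0.0194 -0.0042]
 [-0.0351 -0.0181]
 [-0.0468  0.0224]] [-0.0131  0.0091]
sides [0.0414 0.0562 0.0421]
target [0.4967 0.045 ] tool 0.49123150426872964 -0.43890354192625863 yaw turn -1.3603086686924775 paddle [ 0.5224 -0.191 ]
```

>>> carry_out([
  [[0, 0, -0.03], 0, 0.22],
  [[0, 0, -0.03], 0, 0.22],
  [[0.035, -0.031, 0], 0, 0.22],
  [[0.035, -0.031, 0], 0, 0.22],
  [[0.035, -0.031, 0], 0, 0.22],
  [[0.035, -0.031, 0], 0, 0.22],
  [[0.035, -0.031, 0], 0, 0.22],
  [[0.035, -0.031, 0], 0, 0.22],
  [[0.035, -0.031, 0], 0, 0.22],
  [[0.035, -0.031, 0], 0, 0.22],
  [[0.035, -0.031, 0], 0, 0.22],
  [[0.035, -0.031, 0], 0, 0.22],
  [[0.035, -0.031, 0], 0, 0.22],
  [[0.035, -0.031, 0], 0, 0.22],
  [[0.035, -0.031, 0], 0, 0.22],
  [[0.035, -0.031, 0], 0, 0.22],
])

```text
time: 4.05
tool_pos: [0.4975, 0.0414, 0.3038]
tool_rot: [3.141, -0.0, 0.264]
contact_force: [0.9, -0.4, 0.8]
opening: 0.0203
grip_force: 0.0
```

>>> carry_out([
  [[0, 0, 0], -0.136, 0.22],
  [[0, 0, 0], -0.136, 0.22],
  [[0, 0, 0], -0.136, 0.22],
  [[0, 0, 0], -0.136, 0.22],
  [[0, 0, 0], -0.136, 0.22],
  [[0, 0, 0], -0.136, 0.22],
  [[0, 0, 0], -0.136, 0.22],
  [[0, 0, 0], -0.136, 0.22],
  [[0, 0, 0], -0.136, 0.22],
  [[0, 0, 0], -0.136, 0.22],
  [[0, 0, 0], 0, 0.22],
  [[0, 0, 0], 0, 0.22],
])

```text
time: 5.55
tool_pos: [0.4968, 0.0399, 0.3037]
tool_rot: [3.142, 0.0, 1.621]
contact_force: [0.2, -0.4, -0.4]
opening: 0.0203
grip_force: 0.0
```

>>> carry_out([
  [[0, 0, 0.035], 0, 0.22],
  [[0, 0, 0.035], 0, 0.22],
  [[0, 0, 0.035], 0, 0.22],
  [[0, 0, 0.03], 0, 0.22],
  [[0, 0, 0.025], 0, 0.22],
  [[0, 0, 0.014], 0, 0.22],
  [[0, 0, 0.008], 0, 0.22],
  [[0, 0, 0], 0, 0.22],
  [[0, 0, 0], 0, 0.22],
])

```text
time: 6.68
tool_pos: [0.4974, 0.0399, 0.1225]
tool_rot: [3.14, 0.0, 1.624]
contact_force: [0.2, 0.7, 0.2]
opening: 0.0198
grip_force: 0.0
```

```bash
cat > v.py <<'E'
import sys
from h import *
p=robot.read_camera(sys.argv[1]);c,r,w,h,k=map(int,sys.argv[3:8])
im=cv2.resize(p["pixels"][r:r+h,c:c+w],None,fx=k,fy=k,interpolation=cv2.INTER_CUBIC)
cv2.imwrite("pics/"+sys.argv[2],np.clip(im*1.2,0,255).astype(np.uint8)[:,:,::-1])
E
python3 v.py side s1.png 200 140 180 140 4
```

```text
(no output)
```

View pics/s1.png

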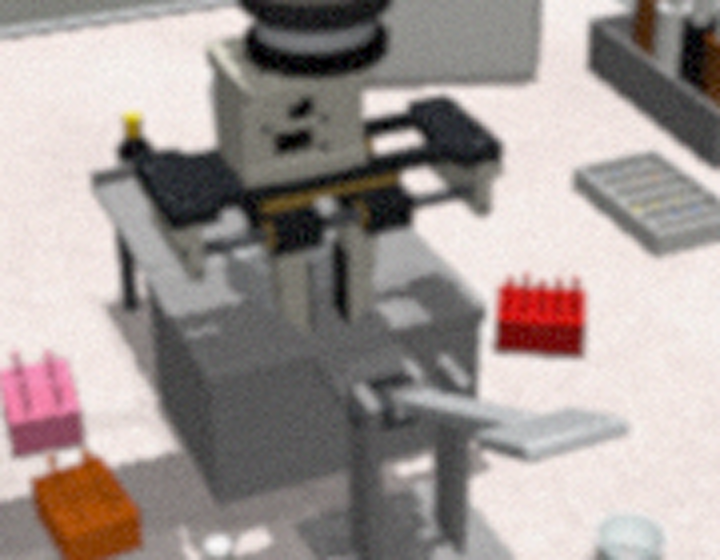

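The fingers stand clear of the block, just above the lid, at about crop (320,325). Now I push.

>>> carry_out([
  [[0.008, 0, 0], 0, 0.22],
  [[0.006, 0, 0], 0, 0.22],
  [[0.006, 0, 0], 0, 0.22],
  [[0.006, 0, 0], 0, 0.22],
  [[0.006, 0, 0], 0, 0.22],
  [[0.006, 0, 0], 0, 0.22],
  [[0.006, 0, 0], 0, 0.22],
  [[0.006, 0, 0], 0, 0.22],
  [[0.006, 0, 0], 0, 0.22],
  [[0.006, 0, 0], 0, 0.22],
  [[0.006, 0, 0], 0, 0.22],
  [[0.006, 0, 0], 0, 0.22],
])

```text
time: 8.22
tool_pos: [0.4929, 0.1141, 0.1218]
tool_rot: [3.141, 0.0, 1.624]
contact_force: [0.6, -1.5, -0.2]
opening: 0.0204
grip_force: 0.9
```

```bash
python3 v.py side s2.png 200 140 180 140 4
```

```text
(no output)
```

View pics/s2.png

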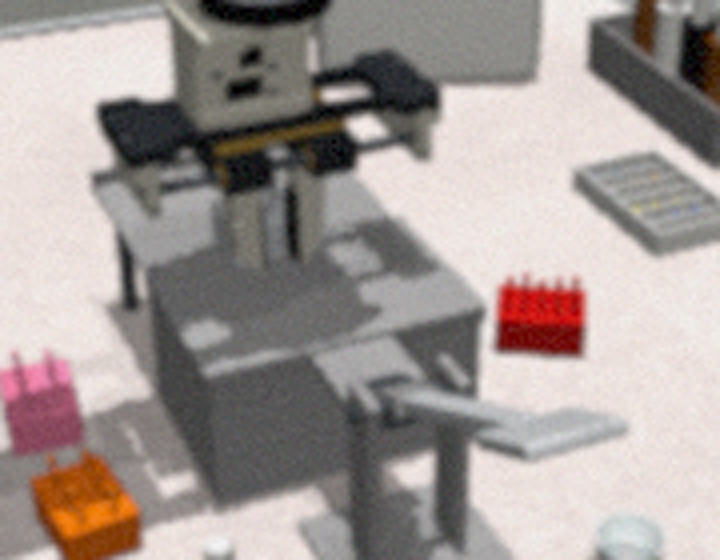

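The block is still ahead of the fingers, with a push of about 1.5 N. I carry on about 70 mm.

>>> carry_out([
  [[0.006, 0, 0], 0, 0.22],
  [[0.006, 0, 0], 0, 0.22],
  [[0.006, 0, 0], 0, 0.22],
  [[0.006, 0, 0], 0, 0.22],
  [[0.006, 0, 0], 0, 0.22],
  [[0.006, 0, 0], 0, 0.22],
  [[0.006, 0, 0], 0, 0.22],
  [[0.006, 0, 0], 0, 0.22],
  [[0.006, 0, 0], 0, 0.22],
  [[0.005, 0, 0], 0, 0.22],
  [[0.004, 0, 0], 0, 0.22],
  [[0.004, 0, 0], 0, 0.22],
  [[0.002, 0, 0], 0, 0.22],
  [[0, 0, 0], 0, 0.22],
])

```text
time: 10.02
tool_pos: [0.4893, 0.1829, 0.1217]
tool_rot: [3.141, -0.0, 1.624]
contact_force: [-0.3, 0.3, -0.2]
opening: 0.0205
grip_force: 0.0
```

>>> carry_out([
  [[-0.01, 0, 0], 0, 0.22],
  [[-0.02, 0, 0], 0, 0.22],
  [[-0.02, 0, -0.02], 0, 0.1],
  [[-0.02, 0, -0.05], 0, 0],
  [[0, 0, -0.06], 0, 0],
  [[0, 0, -0.06], 0, 0],
  [[-0.06, 0, 0], 0, 0],
  [[-0.06, 0, 0], 0, 0],
  [[-0.06, 0, 0], 0, 0],
])

```text
time: 11.15
tool_pos: [0.5021, -0.0691, 0.312]
tool_rot: [3.141, 0.0, 1.624]
contact_force: [0.8, -0.3, 0.3]
opening: 0.0004
grip_force: 0.0
```

```bash
python3 v.py side s3.png 200 140 180 140 4
cat > c.py <<'E'
from h import *
np.set_printoptions(precision=4,suppress=True)
B=np.array([.5075,.0876]);a=.0533;R=np.array([[np.cos(a),-np.sin(a)],[np.sin(a),np.cos(a)]])
for n in("top","side"):
    p=robot.read_camera(n)
    for k,z in(("block_center",.108),("paddle",.184),("jar",0),("dish",0)):
        for r in robot.tip_of(p,k)[:5]:
            w=atz(p,r["at"],z)[:2];print(n,k,round(r["p"],2),np.round(r["at"],1),w,"loc",(w-B)@R)
o=robot.observe();t=B+R@[0,-.279];d=t-o["tool_pos"][:2];y=o["tool_rot"][2]
print(o["tool_pos"],y,"t",t,"tool",d@[np.cos(y),np.sin(y)],d@[np.sin(y),-np.cos(y)])
E
python3 c.py
```

```text
top block_center 0.94 [214.5 222.7] [0.4894 0.2154] loc [-0.0112  0.1286]
top block_center 0.9 [289.7 280.8] [0.3415 0.0342] loc [-0.1686 -0.0445]
top block_center 0.88 [251.4 157.6] [0.6505 0.1203] loc [0.1446 0.025 ]
top block_center 0.64 [245.9 281.2] [0.3439 0.1413] loc [-0.1605  0.0623]
side block_center 0.83 [211.9 240.9] [0.3329 0.0126] loc [-0.1784 -0.0656]
side block_center 0.8 [224.8 267.1] [ 0.34   -0.0815] loc [-0.1762 -0.16  ]
side block_center 0.7 [331.3 222.5] [ 0.5989 -0.0145] loc [ 0.0859 -0.1068]
side block_center 0.62 [258.8 186.9] [0.4953 0.2085] loc [-0.0057  0.1214]
side paddle 0.67 [336.8 248. ] [ 0.5194 -0.1923] loc [-0.0031 -0.2802]
side paddle 0.48 [256.3 184. ] [0.4567 0.0864] loc [-0.0508  0.0015]
side jar 0.89 [380.9 378.9] [ 0.5436 -0.3321] loc [ 0.0137 -0.421 ]
[ 0.5025 -0.0659  0.3118] 1.6256703908310641 t [ 0.5224 -0.191 ] tool -0.12601920341122816 0.01296538293676943
```

View pics/s3.png

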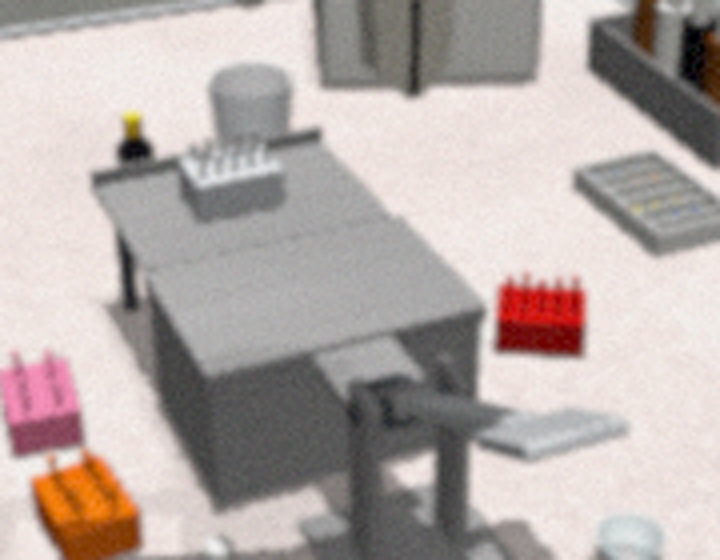

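The block lies flat on the shelf at crop (232,180), local about (-0.01, 0.127). Next I go above the paddle.

>>> carry_out([
  [[-0.043, 0.004, 0], 0, 0],
  [[-0.043, 0.004, 0], 0, 0],
  [[-0.044, 0.005, 0], 0, 0],
  [[0, 0, 0.03], 0, 0],
  [[0, 0, 0.03], 0, 0],
  [[0, 0, 0.02], 0, 0],
  [[0, 0, 0.01], 0, 0],
  [[0, 0, 0], 0, 0],
])

```text
time: 12.7
tool_pos: [0.5224, -0.1956, 0.2215]
tool_rot: [-3.141, -0.0, 1.625]
contact_force: [-0.6, 0.2, 0.4]
opening: 0.0005
grip_force: 0.0
```

```bash
python3 c.py | tail -1; python3 v.py side s4.png 260 170 130 110 5
```

```text
[ 0.5224 -0.1961  0.222 ] 1.6237693271855553 t [ 0.5224 -0.191 ] tool 0.005099489010316652 0.00024491409570784166
```

View pics/s4.png

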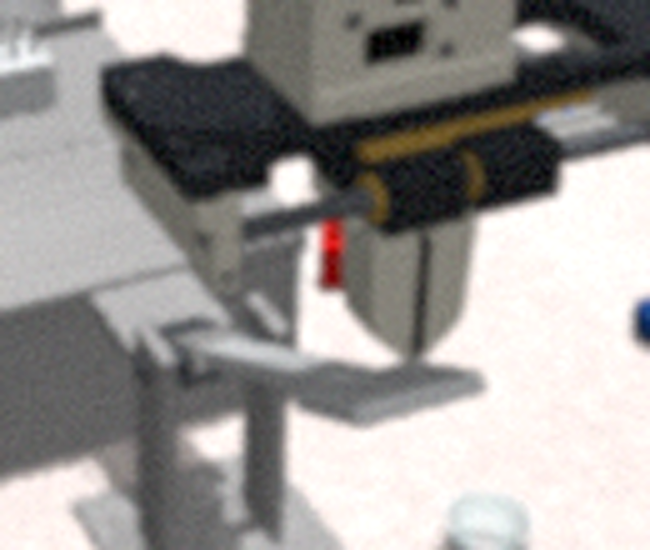

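The fingertips, at crop (415,355), stand just above the middle of the paddle. I press down.

>>> carry_out([
  [[0, 0, 0.01], 0, 0],
  [[0, 0, 0.008], 0, 0],
  [[0, 0, 0.008], 0, 0],
  [[0, 0, 0.008], 0, 0],
  [[0, 0, 0.008], 0, 0],
  [[0, 0, 0.008], 0, 0],
  [[0, 0, 0.008], 0, 0],
  [[0, 0, 0.008], 0, 0],
  [[0, 0, 0.008], 0, 0],
  [[0, 0, 0.008], 0, 0],
])

```text
time: 14.5
tool_pos: [0.523, -0.1972, 0.14]
tool_rot: [3.14, 0.003, 1.624]
contact_force: [0.8, -3.8, 4.9]
opening: 0.0001
grip_force: 2.6
```

>>> carry_out([
  [[0, 0, 0.008], 0, 0],
  [[0, 0, 0.008], 0, 0],
  [[0, 0, 0.008], 0, 0],
  [[0, 0, 0.008], 0, 0],
  [[0, 0, 0.008], 0, 0],
  [[0, 0, 0.008], 0, 0],
  [[0, 0, 0.008], 0, 0],
  [[0, 0, 0.006], 0, 0],
  [[0, 0, 0.004], 0, 0],
  [[0, 0, 0], 0, 0],
])

```text
time: 15.75
tool_pos: [0.5225, -0.1958, 0.0734]
tool_rot: [3.141, -0.0, 1.624]
contact_force: [0.3, 0.9, 3.8]
opening: 0.0004
grip_force: 1.6
```

>>> carry_out([
  [[0, 0, 0.004], 0, 0],
  [[0, 0, 0.004], 0, 0],
  [[0, 0, 0.004], 0, 0],
  [[0, 0, 0.003], 0, 0],
  [[0, 0, 0.002], 0, 0],
  [[0, 0, 0], 0, 0],
])

```text
time: 16.5
tool_pos: [0.5228, -0.1959, 0.0588]
tool_rot: [3.14, 0.001, 1.624]
contact_force: [-4.5, 3.5, 21.8]
opening: 0.0004
grip_force: 8.6
```

>>> carry_out([
  [[0, 0, -0.001], 0, 0],
  [[0, 0, 0], 0, 0],
  [[0, 0, 0], 0, 0],
  [[0, 0, 0], 0, 0],
  [[0, 0, 0], 0, 0],
])

```text
time: 17.12
tool_pos: [0.5227, -0.196, 0.0591]
tool_rot: [3.14, 0.001, 1.624]
contact_force: [-3.0, 2.2, 15.3]
opening: 0.0005
grip_force: 6.3
```

```bash
python3 v.py side s5.png 200 140 200 150 4;python3 c.py | grep -E "block|jar"
```

```text
top block_center 0.81 [215.4 221.8] [0.4916 0.2131] loc [-0.0092  0.1262]
top block_center 0.61 [251.9 155.7] [0.6553 0.1189] loc [0.1493 0.0234]
side block_center 0.83 [257.8 184.7] [0.4964 0.2214] loc [-0.004   0.1342]
side block_center 0.81 [224.4 268.2] [ 0.3386 -0.0845] loc [-0.1778 -0.1628]
side block_center 0.67 [255.7 300.6] [ 0.3709 -0.1884] loc [-0.1511 -0.2683]
side block_center 0.63 [208.5 238. ] [0.328  0.0257] loc [-0.1825 -0.0523]
side jar 0.95 [379.  378.7] [ 0.5408 -0.3306] loc [ 0.0109 -0.4194]
side jar 0.68 [332.7 306.4] [ 0.5407 -0.1532] loc [ 0.0203 -0.2423]
```

View pics/s5.png

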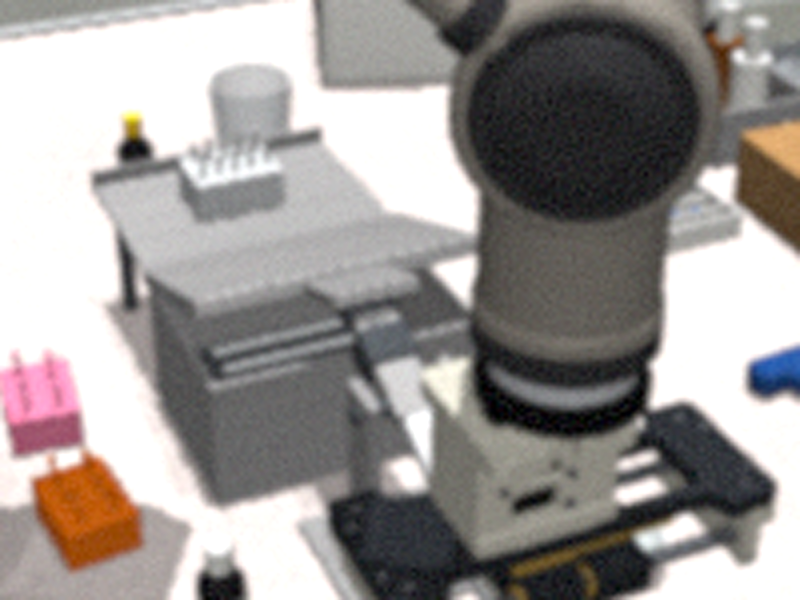

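The lid is open with its front edge near crop (330,290), the lever is at its stop, and the block is unmoved on the shelf at crop (232,180).

```bash
python3 -c "
from cell import robot
print(robot.hand_in())"
```

```text
the job is handed in; nothing more can be done
None
```

I handed the job in at about 17 s: the bur block lies flat on the side shelf, and the fingers hold the paddle at its stop with about 15 N, keeping the lid open; no verdict came back.

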